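# Set out a paint mix around the scale

### The arm

A 6-joint arm with a two-finger parallel gripper is mounted at the origin on the work surface. World frame = base frame: x ahead of the robot, y to its left, z up, the work surface at z = 0. Lengths are in mm, angles in rad, forces in N, time in s.
With the tool pointing down it reaches from about 350 to 1000 mm from the base axis. Payload 7.1 kg.
Tool frame: the origin (TCP) lies between the finger pads; the fingertips stand 19 mm ahead of it and the grasp point (between the pads) is the TCP; z points along the fingers, y is the direction in which the jaws open and shut (so a half turn about z gives the same grasp; the last joint's range is limited). The gripper opens to 85 mm and grips with 20 to 120 N. Pads are 22 mm wide; open, the fingers measure 114 mm over their backs; the gripper's body (76 mm by 85 mm) begins 54 mm behind the grasp point. The pads swing forward as they close: fully open they stand 13 mm farther back than shut.
Start: joints at [1.166, 0.423, 1.63, -0, 1.089, -0.019], TCP at [235.156, 579.057, 250.319] pointing down, gripper open.
Joint ranges: [-3, 3], [-0.9, 2.11], [0.09, 2.58], [-1.31, 4.45], [0.11, 2.69], [-2.54, 2.54]. Speed limits (rad/s): [2.39, 2.39, 3.01, 3.14, 3.14, 3.14].

### API

Orientations are given as a unit quaternion [w, x, y, z].
In Python, from bench import r gives the robot as it stands. The module is installed in compiled form; this text tells all that it offers.
- The arm moves only by the tool send_rows, never from a script. Its argument "steps" is a list of rows, each a list of 7 numbers: the shift along the tool's x, y, z in mm, then the turn, a rotation vector about the tool's x, y, z in rad, then the opening, from 0 (shut) to 1 (fully open). A call has 1 to 10 rows; each row is the pose to reach, as a shift and turn from the pose measured when the call began, along the tool's axes at that moment; what a row does not reach only later rows make up. A row lasts 1/8 s, in which the tool goes at most 62.5 mm and 10.7 degrees, less where a joint would pass 70% of its speed; a pose out of reach is approached as far as the arm can. A call with a gripper value outside its range is refused whole. The fingers move at their own pace and stop on an object; the grip force is fixed at half the most. Time passes only in rows, so rows that repeat a pose let the fingers close. It gives the time, the measured TCP pose, the force and the opening at its end, in the units of the state.
- r.get_state(): the state, without advancing time (a new reading comes with each control period).
- r.get_image(name): name is "scene" or "top" or "wrist"; returns a dict with "img" (480x640x3 uint8, red, green, blue), "range_z" (480x640 float32, mm along the optical axis (not along the pixel's ray), 0 where there is no reading), "vertical_fov" (degrees; the focal length in pixels is half the picture's height over the tangent of half this angle, whatever the lens; pixels are square), "cx", "cy" (the principal point, pixels), "xyz" and "attitude" of the camera in the world. Camera axes: x right, y down, z forward; pixel columns grow to the right and rows downward; lengths in mm; the calibration is good to about 2 mm. A picture is of the moment at which its call begins.
- r.close_job(): hands the job in, once; it reports no verdict.
The state is a dict: "clock": time; "qpos": joint angles; "qvel": joint speeds; "effort": joint torques, N m; "eef_pos": TCP position; "tool_rot": TCP orientation; "force": force on the tool from outside, world axes, zero at the start; "moment": the same for the moment, N m; "width": finger opening in mm.
Only numpy, scipy, OpenCV 4.12 (cv2) and the standard library are available. Lean on these libraries where they do the work, as an engineer would, in place of code of your own. Each camera call takes 0.05 s, during which the arm holds its last target.

### The job

Set out the mix around the weighing scale: stand the white mixing cup in the middle of the scale's round pan, the blue-lidded tin in the middle of the black pad to the left of the scale, the red-lidded tin in the middle of the black pad to the right of it, and the small black-capped hardener can in the middle of the red tin's lid (left and right as the robot sees them, facing the bench). Never tip any tin, can or cup over, and leave the yellow and green tins standing where they are.

Things in the scene. Friction and masses are not known exactly. Their poses are not given: they have to be found in the camera images.
- scale: grey bench scale, 190 mm deep x 144 mm wide, case top 36 mm high, with a round steel pan 116 mm in diameter whose flat top is 46 mm above the bench; fixed. Origin: on the bench directly under the pan's centre; z up, x away from the display end (the case reaches from -120 mm to +70 mm along x, 72 mm to either side along y), y to the left pad's side
- pad_left: flat round black drip pad with a thin white edge, 72 mm diameter, 4 mm thick, stuck to the bench to the left of the scale as the robot sees it (+ y side). Origin: centre of its underside. Both pads look alike; only their side of the scale tells them apart
- pad_right: flat round black drip pad with a thin white edge, 72 mm diameter, 4 mm thick, stuck to the bench to the right of the scale as the robot sees it (- y side). Origin: centre of its underside. Both pads look alike; only their side of the scale tells them apart
- cup: open white plastic mixing cup, round, 56 mm diameter at the foot, 62 mm at the rim, 85 mm tall, wall 3 mm, about 0.06 kg, empty, rigid. Origin: centre of its underside; z up. Starts upright on the 3 mm cardboard sheet
- tin_blue: round steel paint tin with a flat blue lid and a blue band round its side, 56 mm diameter, 75 mm tall, closed, about 0.25 kg. Origin: centre of its underside; z up through the lid. Starts upright on the 3 mm cardboard sheet
- tin_red: round steel paint tin with a flat red lid and a red band round its side, 56 mm diameter, 75 mm tall, closed, about 0.25 kg. Origin: centre of its underside; z up through the lid. Starts upright on the 3 mm cardboard sheet
- hardener: small round aluminium hardener can with a flat black cap, 38 mm diameter throughout, 66 mm tall, about 0.08 kg. Origin: centre of its underside; z up. Starts upright on the 3 mm cardboard sheet
- tin_yellow: round steel paint tin with a flat yellow lid and a yellow band round its side, 56 mm diameter, 75 mm tall, closed, about 0.25 kg. Origin: centre of its underside; z up through the lid. Starts upright on the 3 mm cardboard sheet. To be left alone
- tin_green: round steel paint tin with a flat green lid and a green band round its side, 56 mm diameter, 75 mm tall, closed, about 0.25 kg. Origin: centre of its underside; z up through the lid. Starts upright on the 3 mm cardboard sheet. To be left alone
Not all that is in view belongs to the job. Several things have the shape of the cup; the one meant has the colours described above.

How it is judged (in metres and radians):
At the end, for the whole second after the job is handed in: All upright and at rest: cup on the pan within 15 mm of its centre, blue tin on the left pad and red tin on the right pad within 13 mm of centre, hardener on the red lid within 11 mm of centre, heights within 5 mm; yellow and green tins upright, moved under 25 mm (horizontal distance between cup and scale below 0.015 m and z of cup in the frame of scale between 0.041 and 0.051 m and linear speed of each of cup, tin_blue, tin_red, hardener below 0.02 m/s and angular speed of each of cup, tin_blue, tin_red, hardener below 0.2 rad/s and angle between each of cup, tin_blue, tin_red, hardener, tin_yellow, tin_green's own z axis and vertical below 0.1 rad and horizontal distance between tin_blue and pad_left below 0.013 m and z of tin_blue in the frame of pad_left between -0.001 and 0.009 m and horizontal distance between tin_red and pad_right below 0.013 m and z of tin_red in the frame of pad_right between -0.001 and 0.009 m and horizontal distance between hardener and tin_red below 0.011 m and z of hardener in the frame of tin_red between 0.07 and 0.08 m and distance of each of tin_yellow, tin_green from where it was at the start of the episode below 0.025 m); the robot touches nothing.
It fails at once if the cup, a tin or the can is tipped (more than 0.7 rad) (angle between any of cup, tin_blue, tin_red, hardener, tin_yellow, tin_green's own z axis and vertical above 0.7 rad).
It fails at once if the yellow or the green tin is moved by more than 25 mm (distance of any of tin_yellow, tin_green from where it was at the start of the episode above 0.025 m).
It also fails if it takes over 115 s, if anything falls off the work surface, if the arm or the gripper's body presses on something with over 40 N, if the wrist force passes 120 N, or if a joint passes its speed limit or range.

## Working session

There is one attempt and no reset: what is moved stays moved. The work goes in short steps, Python scripts to look and compute and a tool call to move; the robot and the scene stay as the last step left them, time stands still between calls to the robot, and variables do not carry over. Pictures are saved under pics/ and viewed, and the job is handed in when it is done.

Besides the shell and the picture viewer there is one more tool, called as name(argument=value, ...) on one line, values as JSON. send_rows: Moves the arm, as the interface text tells. Its arguments: {"type":"object","properties":{"steps":{"type":"array","items":{"type":"array","items":{"type":"number"}}}},"required":["steps"]}

```bash
mkdir -p pics; cat > h.py <<'E'
import numpy as np,cv2
from bench import r
from scipy.spatial.transform import Rotation as R
def rot(q): 
    q=np.array(q).ravel()
    return R.from_quat([q[1],q[2],q[3],q[0]]).as_matrix() if q.size==4 else q.reshape(3,3)
def cam(n):
    d=r.get_image(n); d['f']=240/np.tan(np.radians(d['vertical_fov'])/2); d['R']=rot(d['attitude']); d['t']=np.array(d['xyz']); return d
def save(d,fn,box=None,s=1):
    im=d['img'][:,:,::-1]
    if box: im=im[box[1]:box[3],box[0]:box[2]]
    cv2.imwrite('pics/'+fn,cv2.resize(im,None,fx=s,fy=s,interpolation=cv2.INTER_CUBIC))
def ray(d,u,v,z):
    w=d['R']@np.array([(u-d['cx'])/d['f'],(v-d['cy'])/d['f'],1]); return d['t']+w*(z-d['t'][2])/w[2]
def pts(d):
    v,u=np.mgrid[:480,:640]; Z=d['range_z']
    c=np.stack([(u-d['cx'])/d['f']*Z,(v-d['cy'])/d['f']*Z,Z],-1)
    return c@d['R'].T+d['t']
E
python3 - <<'E'
from h import *
print(r.get_state())
for n in('scene','top','wrist'):
    d=cam(n); save(d,n+'0.png'); print(n,d['t'],d['attitude'],d['vertical_fov'],d['cx'],d['cy'])
E
```

```text
{'clock': 0.0, 'qpos': array([ 1.16602225e+00,  4.23846360e-01,  1.63070640e+00, -3.37864316e-06,
        1.08860312e+00, -1.90030811e-02]), 'qvel': array([-3.09282301e-05,  8.23363496e-04,  8.69922977e-04,  7.97984777e-04,
        7.43075379e-04,  1.27356364e-03]), 'effort': array([ 1.99795082e-03, -5.57379770e+01, -2.81751108e+01,  1.77015359e-04,
        7.21601275e-03, -2.16445068e-05]), 'eef_pos': array([234.94184488, 578.59129488, 249.53578328]), 'tool_rot': array([-1.62915642e-04,  1.91690848e-01,  9.81455046e-01, -7.64446723e-04]), 'force': array([-0.09086439, -0.00687324,  0.64250367]), 'moment': array([ 0.03656101, -0.04424079, -0.03088837]), 'width': 85.35102994642523}
scene [1260.2462995  -666.10819371  723.93044901] [-0.40865418  0.81880999  0.35699644 -0.18736465] 56.09843197828813 315.93530828106947 235.70430786468577
top [ 451.01028423  -72.50694633 1194.58296642] [-0.04553152  0.70801196 -0.70397859  0.03255902] 45.0548536111441 316.03069627140695 229.25241334380087
wrist [164.07760987 607.50884528 374.22526932] [0.1278356  0.81967194 0.55194266 0.0845888 ] 59.430262177959676 316.4477281230221 230.75047430298227
```

View pics/scene0.png

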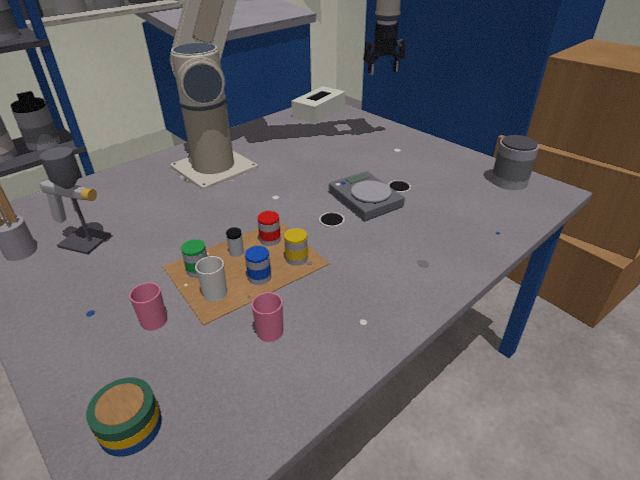

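View pics/top0.png

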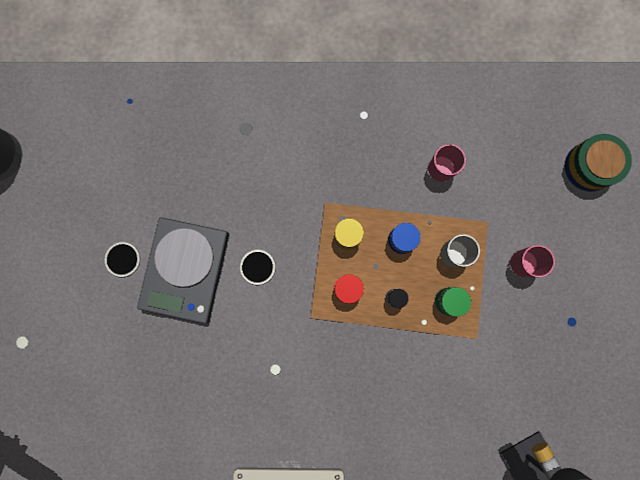

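View pics/wrist0.png

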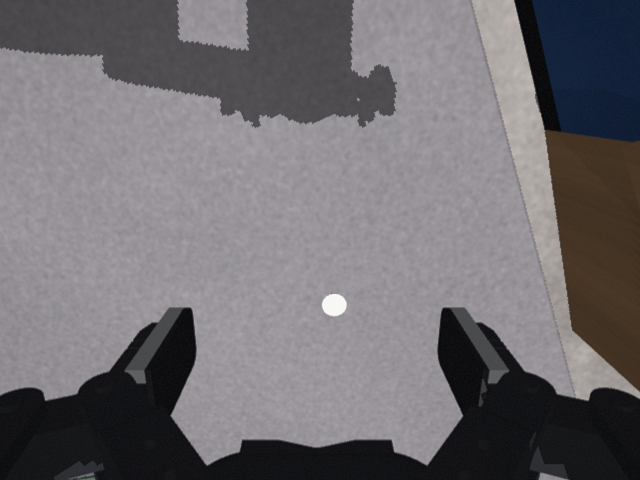

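The top view shows the yellow (349,233), blue (405,237), red (349,290) and green (456,302) tins, and the hardener at (397,299). There are three cup shapes. The one at (462,251) is white, while (449,160) and (537,261) are pink, so the white one is meant. I'll confirm that in a crop and measure.

```bash
cat > m.py <<'E'
from h import *
import sys
def blob(d,mask,near,rad=45):
    m=np.zeros((480,640),np.uint8); cv2.circle(m,near,rad,255,-1); m&=mask.astype(np.uint8)*255
    m=cv2.morphologyEx(m,cv2.MORPH_OPEN,np.ones((3,3)))
    c,_=cv2.findContours(m,cv2.RETR_EXTERNAL,cv2.CHAIN_APPROX_NONE); c=max(c,key=cv2.contourArea)
    return cv2.fitEllipse(cv2.convexHull(c))
def masks(d):
    h=cv2.cvtColor(d['img'],cv2.COLOR_RGB2HSV).astype(int); H,S,V=h[...,0],h[...,1],h[...,2]
    return dict(yellow=(H>20)&(H<35)&(S>130)&(V>120),blue=(H>100)&(H<125)&(S>130)&(V>60),red=((H<6)|(H>174))&(S>170),green=(H>50)&(H<90)&(S>120),black=V<45,grey=(S<40)&(V>70),white=(S<45)&(V>140)),h
E
python3 - <<'E'
from m import *
d=cam('top'); M,h=masks(d); P=pts(d)
for k,near,z,rad in [('yellow',(349,233),78,25),('blue',(405,237),78,25),('red',(349,290),78,25),('green',(456,302),78,25),('black',(397,298),69,14),('black',(122,260),4,19),('black',(258,267),4,19)]:
    e=blob(d,M[k],near,rad); u,v=e[0]; p=ray(d,u,v,z)
    print(k,np.round(e[0],1),np.round(e[1],1),'diam mm',np.round(np.array(e[1])*(d['t'][2]-z)/d['f'],1),np.round(p,1),'depthpt',np.round(P[int(v),int(u)],1))
save(d,'crop1.png',(390,130,570,320),3.1)
save(d,'crop2.png',(90,200,290,340),4)
# depth-based: cup rim and pan
for name,near,rad,lo,hi in [('cup',(462,251),30,82,95),('pan',(184,258),45,42,50),('caseall',(184,270),70,32,50),('yel',(349,233),25,70,85),('blu',(405,237),25,70,85),('red',(349,290),25,70,85),('grn',(456,302),25,70,85),('hard',(397,298),22,62,76)]:
    m=np.zeros((480,640),np.uint8); cv2.circle(m,near,rad,1,-1); m=(m>0)&(P[...,2]>lo)&(P[...,2]<hi)&(d['range_z']>0)
    c,_=cv2.findContours(m.astype(np.uint8),cv2.RETR_EXTERNAL,cv2.CHAIN_APPROX_NONE);c=max(c,key=cv2.contourArea)
    q=P[m]; cc=P[c[:,0,1],c[:,0,0]]; (cx,cy),rr=cv2.minEnclosingCircle(cc[:,:2].astype(np.float32))
    b=cv2.minAreaRect(cc[:,:2].astype(np.float32))
    print(name,m.sum(),'z',np.median(q[:,2]).round(1),'mean',q.mean(0).round(1),'enc',round(cx,1),round(cy,1),round(rr,1),b if name=='caseall' else '')
E
```

```text
yellow [348.7 232.2] [28.3 28.6] diam mm [54.6 55.2] [ 569.4 -115.    78. ] depthpt [ 570.2 -113.7   74.3]
blue [405.3 236.9] [28.1 28.3] diam mm [54.3 54.6] [ 560.8 -224.4   78. ] depthpt [ 562.4 -223.6   79.2]
red [348.4 288.7] [28.8 29.1] diam mm [55.5 56.2] [ 460.4 -114.5   78. ] depthpt [ 461.8 -113.8   75.7]
green [455.6 301.4] [28.6 29.2] diam mm [55.1 56.4] [ 437.6 -318.7   78. ] depthpt [ 438.4 -317.4   78.9]
black [397.3 298. ] [18.5 20.5] diam mm [36.  39.8] [ 443.2 -209.    69. ] depthpt [ 443.3 -208.2   70.1]
black [121.6 258.9] [28.6 29.8] diam mm [58.9 61.3] [519.3 352.3   4. ] depthpt [521.1 353.    5.5]
black [257.  266.6] [29.2 29.9] diam mm [60.1 61.5] [505.  71.   4.] depthpt [506.3  73.    4.2]
cup 191 z 87.7 mean [ 534.7 -333.9   87.6] enc 535.0 -333.7 31.3 
pan 2416 z 46.7 mean [520.4 212.5  46.6] enc 522.4 213.9 60.0 
caseall 6400 z 39.1 mean [494.6 215.7  40.7] enc 496.3 217.4 116.9 ((496.40093994140625, 216.871337890625), (145.139892578125, 189.83053588867188), 78.30976104736328)
yel 647 z 78.4 mean [ 568.6 -115.6   78.3] enc 568.8 -115.9 28.0 
blu 664 z 78.2 mean [ 560.6 -225.5   78.2] enc 560.7 -226.0 28.3 
red 653 z 78.7 mean [ 460.4 -115.8   78.6] enc 460.6 -115.9 27.8 
grn 689 z 77.9 mean [ 437.2 -319.8   77.9] enc 436.8 -320.4 28.7 
hard 306 z 69.3 mean [ 443.  -211.3   69.2] enc 442.8 -211.8 19.3
```

View pics/crop1.png

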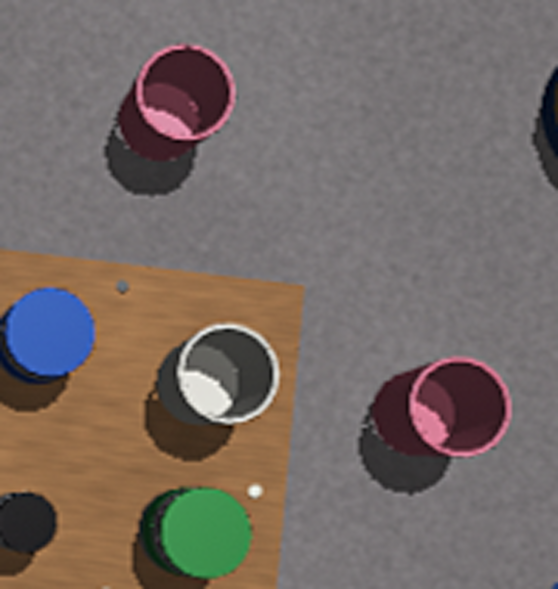

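View pics/crop2.png

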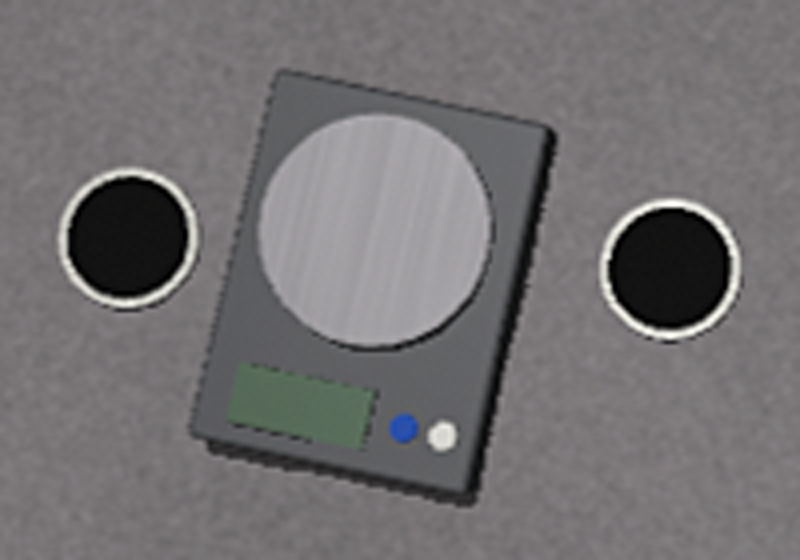

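The crop confirms it: the cup at (462,251) is the only white one, and the other two are pink. Heights and diameters match the sizes given (lids about 78, cap 69, rim 88, pan about 46.6). From the case rectangle the pan centre is (521,212), which agrees with the pan blob. Blue tin goes first, with the jaws aligned to the scale's x axis (-0.20 rad).

```bash
cat > go.py <<'E'
from h import *
import sys
x,y,z=map(float,sys.argv[1:4]); a=float(sys.argv[4]) if len(sys.argv)>4 else -0.204
s=r.get_state(); T=rot(s['tool_rot'])
yv=np.array([np.cos(a),np.sin(a),0]); zv=np.array([0,0,-1.]); G=np.stack([np.cross(yv,zv),yv,zv],1)
print('t',s['clock'],'pos',np.round(s['eef_pos'],1),'w',round(s['width'],1),'F',np.round(s['force'],1),'q',np.round(s['qpos'],2))
print('shift',np.round(T.T@(np.array([x,y,z])-s['eef_pos']),1),'rotvec',np.round(R.from_matrix(T.T@G).as_rotvec(),3))
E
python3 go.py 561 -225 170
```

```text
t 0.2 pos [235.  578.8 249.8] w 85.5 F [0.7 0.8 0. ] q [ 1.17  0.42  1.63 -0.    1.09 -0.02]
shift [-604.5 -622.    80.4] rotvec [-1.000e-03  1.000e-03  1.389e+00]
```

send_rows(steps=[[-40,-41,5,0,0,0.14,1],[-80,-82,10,0,0,0.28,1],[-120,-123,15,0,0,0.42,1],[-160,-164,20,0,0,0.56,1],[-200,-205,25,0,0,0.7,1],[-240,-246,30,0,0,0.84,1],[-280,-287,35,0,0,0.98,1],[-320,-328,40,0,0,1.12,1],[-360,-369,45,0,0,1.26,1],[-400,-410,50,0,0,1.389,1]])

```text
clock: 1.45
eef_pos: [451.9, 46.5, 200.3]
tool_rot: [0.0, 0.777, 0.63, -0.0]
force: [0.8, 1.0, 0.5]
width: 85.3
```

```bash
python3 go.py 561 -225 170
```

```text
t 1.45 pos [451.9  46.5 200.3] w 85.3 F [0.8 1.  0.5] q [ 0.08  0.25  2.04 -0.    0.86  0.29]
shift [-243.1  162.9   30.5] rotvec [ 0.     0.001 -0.004]
```

send_rows(steps=[[-50,33,6,0,0,0,1],[-100,66,12,0,0,0,1],[-150,100,18,0,0,0,1],[-200,133,25,0,0,0,1],[-243,163,30,0,0,-0.004,1],[-243,163,30,0,0,-0.004,1],[-243,163,30,0,0,-0.004,1]])

```text
clock: 2.33
eef_pos: [560.4, -224.7, 170.0]
tool_rot: [-0.0, 0.776, 0.631, -0.0]
force: [0.1, 0.2, 0.2]
width: 85.4
```

```bash
python3 - <<'E'
from m import *
d=cam('wrist'); save(d,'w1.png'); M,h=masks(d); P=pts(d)
m=M['blue']&(abs(P[...,2]-78)<5)
c,_=cv2.findContours(m.astype(np.uint8),cv2.RETR_EXTERNAL,cv2.CHAIN_APPROX_NONE);c=max(c,key=cv2.contourArea);e=cv2.fitEllipse(c)
print(e,ray(d,*e[0],78),P[m].mean(0))
E
python3 go.py 561 -225 50
```

```text
((322.55780029296875, 244.63197326660156), (96.59318542480469, 98.99394989013672), 93.62841796875) [ 564.56152508 -225.35454402   78.        ] [ 564.58504329 -225.27336896   78.95940942]
t 2.375 pos [ 560.4 -224.1  170.2] w 85.4 F [-0.7 -0.4  0.4] q [-0.4   0.49  1.73 -0.    0.92 -0.2 ]
shift [ -0.7   0.9 120.2] rotvec [-0.001  0.    -0.   ]
```

View pics/w1.png

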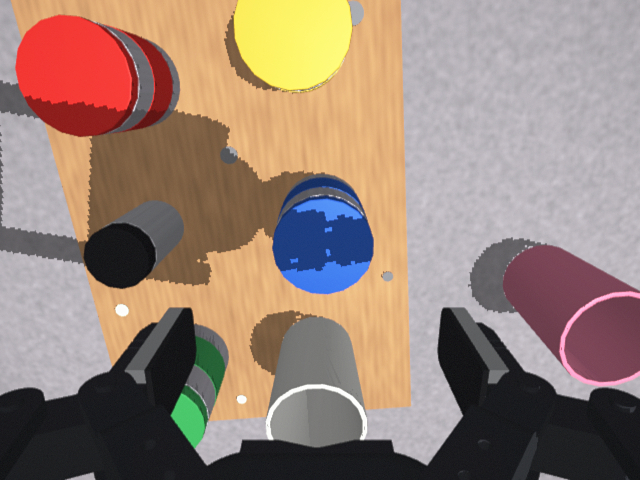

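Top and wrist views agree on blue's y to 1 mm. They differ by 4 mm in x, along the jaws, which self-centre. I'll go down and grip.

send_rows(steps=[[0,2.5,40,0,0,0,1],[0,2.5,80,0,0,0,1],[0,2.5,110,0,0,0,1],[0,2.5,120,0,0,0,1],[0,2.5,120,0,0,0,0],[0,2.5,120,0,0,0,0],[0,2.5,120,0,0,0,0],[0,2.5,120,0,0,0,0],[0,2.5,120,0,0,0,0],[0,2.5,120,0,0,0,0]])

```text
clock: 3.62
eef_pos: [563.8, -224.9, 51.8]
tool_rot: [0.001, 0.776, 0.631, 0.0]
force: [0.5, 1.6, 7.2]
width: 54.9
```

```bash
python3 go.py 519 352 165
```

```text
t 3.625 pos [ 563.8 -224.9   51.8] w 54.9 F [0.5 1.6 7.2] q [-0.4   0.67  1.76 -0.    0.7  -0.19]
shift [ 555.8 -160.7 -113.8] rotvec [ 0.002  0.001 -0.   ]
```

Width 54.9 with force steady, so the tin is gripped. Lifting.

send_rows(steps=[[0,0,-15,0,0,0,0],[0,0,-50,0,0,0,0],[0,0,-90,0,0,0,0],[0,0,-114,0,0,0,0],[40,-12,-114,0,0,0,0],[90,-26,-114,0,0,0,0],[145,-42,-114,0,0,0,0],[200,-58,-114,0,0,0,0],[255,-74,-114,0,0,0,0],[310,-90,-114,0,0,0,0]])

```text
clock: 4.88
eef_pos: [538.1, 98.7, 166.6]
tool_rot: [0.001, 0.776, 0.631, 0.001]
force: [0.3, 0.2, -0.7]
width: 54.8
```

```bash
python3 - <<'E'
from m import *
d=cam('wrist'); save(d,'w2.png')
E
python3 go.py 519 352 165
```

```text
t 4.925 pos [537.5 104.3 166.6] w 54.8 F [-0.2  6.  -2. ] q [0.17 0.42 1.86 0.   0.85 0.37]
shift [238.9 -67.9   2. ] rotvec [ 0.002 -0.002  0.002]
```

View pics/w2.png

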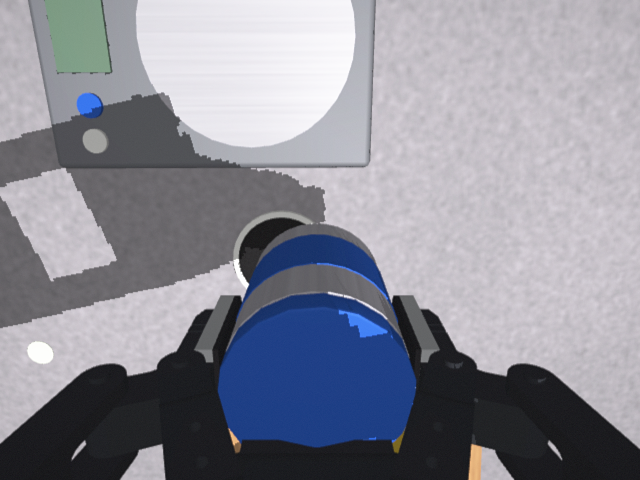

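The tin hangs straight between the jaws, with the right pad (280,250) and the scale ahead. I'll advance to short of the left pad and measure it.

send_rows(steps=[[40,-11,0,0,0,0,0],[80,-23,1,0,0,0,0],[110,-31,2,0,0,0,0],[120,-34,2,0,0,0,0],[120,-34,2,0,0,0,0],[120,-34,2,0,0,0,0]])

```text
clock: 5.68
eef_pos: [528.3, 227.6, 165.0]
tool_rot: [0.0, 0.775, 0.632, 0.001]
force: [-0.8, 0.3, -1.7]
width: 54.5
```

```bash
cat > wp.py <<'E'
from m import *
d=cam('wrist'); save(d,'w3.png'); P=pts(d); print(r.get_state()['eef_pos'])
g=d['img'].min(2); ok=(abs(P[...,2]-4)<6)
m=((g<45)&ok).astype(np.uint8)
c,_=cv2.findContours(m,cv2.RETR_EXTERNAL,cv2.CHAIN_APPROX_NONE)
for k in sorted(c,key=cv2.contourArea)[-2:]:
    if len(k)>20:
        xy=np.array([ray(d,*p[0],4)[:2] for p in cv2.convexHull(k)],np.float32); e=cv2.fitEllipse(xy); print('pad',e)
m=(abs(P[...,2]-47)<4)&(cv2.cvtColor(d['img'],cv2.COLOR_RGB2HSV)[...,2]>0)
if m.sum()>500:print('pan-level',m.sum(),cv2.minEnclosingCircle(P[m][:,:2].astype(np.float32)))
E
python3 wp.py;python3 go.py 519 352 165
```

```text
[528.41929016 227.55551028 164.96205776]
pan-level 13337 ((524.42626953125, 211.6892547607422), 58.1122932434082)
t 5.725 pos [528.4 227.6 165. ] w 55.1 F [ 1.  -0.3 -0.8] q [0.39 0.46 1.8  0.   0.87 0.59]
shift [ 1.20e+02 -3.44e+01  1.00e-01] rotvec [ 0.002 -0.002  0.001]
```

View pics/w3.png

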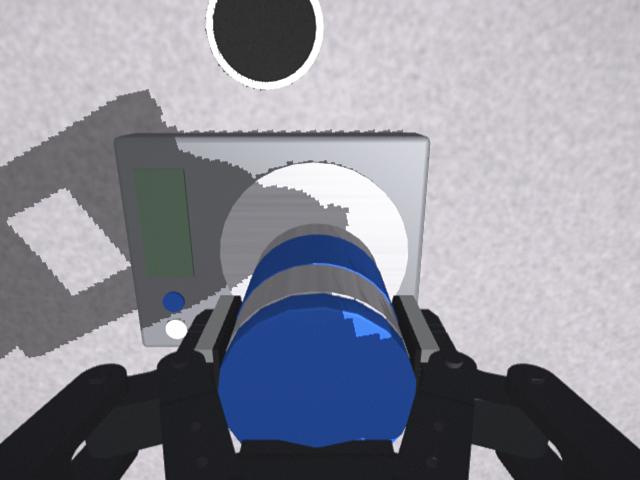

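```bash
sed -i 's/g<45/g<70/' wp.py; sed -i 's/, *cv2.CHAIN_APPROX_NONE)$/,cv2.CHAIN_APPROX_NONE)/; s/e=cv2.fitEllipse(xy)/e=(cv2.minEnclosingCircle(xy),cv2.contourArea(k))/' wp.py; python3 wp.py; python3 - <<'E'
from m import *
d=cam('top'); save(d,'t2.png',(60,180,360,340),2.6); P=pts(d); print(len(P))
E
python3 go.py 521 352 165
```

```text
[528.44720444 227.57207647 164.91431353]
pad (((521.6890869140625, 350.0120849609375), 31.532602310180664), 6811.0)
pan-level 13353 ((524.3250732421875, 211.77435302734375), 58.07130813598633)
480
t 5.825 pos [528.5 227.7 164.9] w 55.0 F [ 0.2 -0.4 -1.7] q [0.39 0.46 1.8  0.   0.87 0.59]
shift [ 1.202e+02 -3.250e+01  1.000e-01] rotvec [ 0.002 -0.002  0.   ]
```

View pics/t2.png

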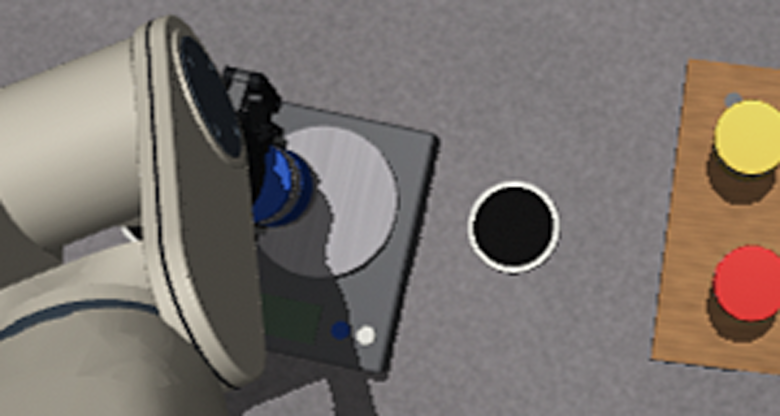

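The views put the left pad at (519–522, 350–352), so I'll use (521,352). Its final TCP height is 52.8.

send_rows(steps=[[40,-11,0,0,0,0,0],[80,-22,0,0,0,0,0],[110,-30,0,0,0,0,0],[120,-32.5,0,0.002,-0.002,0,0],[120,-32.5,30,0.002,-0.002,0,0],[120,-32.5,70,0.002,-0.002,0,0],[120,-32.5,95,0.002,-0.002,0,0],[120,-32.5,105,0.002,-0.002,0,0],[120,-32.5,109,0.002,-0.002,0,0],[120,-32.5,110,0.002,-0.002,0,0]])

```text
clock: 7.08
eef_pos: [521.8, 352.0, 55.9]
tool_rot: [0.0, 0.775, 0.631, 0.001]
force: [0.0, 0.3, -1.9]
width: 54.7
```

```bash
python3 go.py 521 352 52.8
```

```text
t 7.075 pos [521.8 352.   55.9] w 54.7 F [ 0.   0.3 -1.9] q [0.57 0.69 1.71 0.   0.74 0.78]
shift [-0.2 -0.8  3.1] rotvec [ 0.001 -0.001  0.   ]
```

send_rows(steps=[[0,-0.8,2,0,0,0,0],[0,-0.8,3,0,0,0,0],[0,-0.8,3,0,0,0,0]])

```text
clock: 7.45
eef_pos: [521.1, 352.3, 53.1]
tool_rot: [0.0, 0.775, 0.632, 0.001]
force: [0.4, 1.0, -1.7]
width: 54.7
```

send_rows(steps=[[0,0,0,0,0,0,0.3],[0,0,0,0,0,0,0.7],[0,0,0,0,0,0,1],[0,0,0,0,0,0,1],[0,0,0,0,0,0,1]])

```text
clock: 8.07
eef_pos: [521.1, 352.3, 53.2]
tool_rot: [0.0, 0.775, 0.632, 0.001]
force: [0.2, -0.2, -0.3]
width: 85.4
```

send_rows(steps=[[0,0,-30,0,0,0,1],[0,0,-80,0,0,0,1],[0,0,-115,0,0,0,1],[0,0,-115,0,0,0,1]])

```text
clock: 8.57
eef_pos: [522.6, 353.3, 171.5]
tool_rot: [0.0, 0.775, 0.632, 0.004]
force: [-1.2, -0.0, 0.3]
width: 85.6
```

```bash
python3 go.py 537 -333.5 175
```

```text
t 8.575 pos [522.6 353.3 171.5] w 85.6 F [-1.2 -0.   0.3] q [0.58 0.52 1.67 0.   0.94 0.78]
shift [-669.7  153.1   -6.4] rotvec [ 0.006 -0.006  0.   ]
```

send_rows(steps=[[-50,11,-1,0,0,0,1],[-105,24,-2,0,0,0,1],[-160,36,-3,0,0,0,1],[-215,49,-4,0,0,0,1],[-270,62,-5,0,0,0,1],[-325,74,-6,0,0,0,1],[-380,87,-6,0,0,0,1],[-435,99,-6,0,0,0,1],[-490,112,-6,0,0,0,1],[-520,119,-6,0.006,-0.006,0,1]])

```text
clock: 9.82
eef_pos: [533.0, -182.6, 174.0]
tool_rot: [-0.001, 0.776, 0.631, -0.001]
force: [0.3, 0.1, 0.2]
width: 85.0
```

```bash
cat > chk.py <<'E'
from m import *
d=cam('top'); M,h=masks(d); P=pts(d)
import sys
save(d,sys.argv[1])
for k,z,hh in [('blue',79,75),('red',79,75),('yellow',78,75),('green',78,75)]:
    m=M[k]&(abs(P[...,2]-78)<6); 
    if m.sum()<150: print(k,'hidden');continue
    c,_=cv2.findContours(m.astype(np.uint8),cv2.RETR_EXTERNAL,cv2.CHAIN_APPROX_NONE);c=max(c,key=cv2.contourArea);e=cv2.fitEllipse(cv2.convexHull(c))
    print(k,np.round(e[1],1),np.round(ray(d,*e[0],z),1),'depth mean',P[m].mean(0).round(1))
E
python3 chk.py t3.png; python3 go.py 537 -333.5 175
```

```text
blue [27.3 28.9] [518.6 351.1  79. ] depth mean [518.6 350.9  79.9]
red hidden
yellow [27.5 28.1] [ 569.1 -114.9   78. ] depth mean [ 569.4 -113.4   78.3]
green [18.1 27.1] [ 435.  -328.2   78. ] depth mean [ 439.9 -337.5   78.3]
t 9.875 pos [ 533.6 -184.9  174.1] w 85.3 F [ 0.9 -2.6  0.3] q [-0.35  0.44  1.82 -0.    0.89 -0.15]
shift [-144.8   33.8   -0.6] rotvec [-0.001  0.002 -0.003]
```

View pics/t3.png

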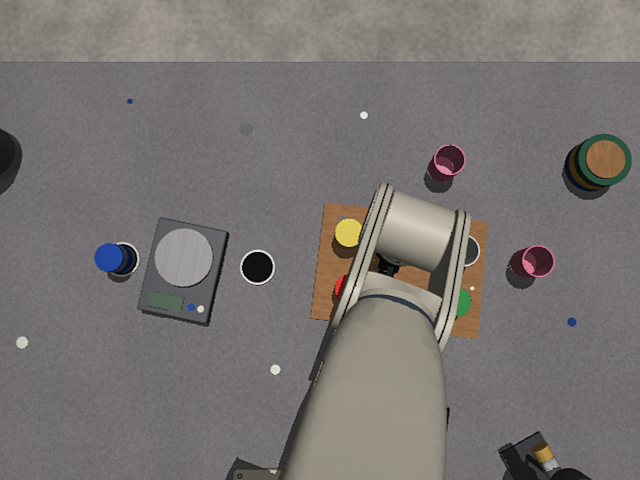

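Blue reads (518.6,351.1), within 1.5 mm of the pad centre in the same camera. It was released at (521.1,352.3), so robot coordinates ≈ top view + (2.5, 1). Next the cup.

send_rows(steps=[[-50,12,-1,0,0,0,1],[-100,23,-1,0,0,0,1],[-135,32,-1,0,0,-0.003,1],[-144.5,34,-1,0,0,-0.003,1],[-144.5,34,-1,0,0,-0.003,1],[-144.5,34,-1,0,0,-0.003,1]])

```text
clock: 10.62
eef_pos: [537.0, -331.8, 174.9]
tool_rot: [-0.001, 0.775, 0.632, -0.001]
force: [-0.6, 0.8, -0.1]
width: 85.2
```

```bash
python3 - <<'E'
from m import *
d=cam('wrist'); save(d,'w4.png'); P=pts(d)
v,u=np.mgrid[:480,:640]
m=(abs(P[...,2]-88)<3.5)&(np.hypot(P[...,0]-537,P[...,1]+333)<45)
print(m.sum(),cv2.minEnclosingCircle(P[m][:,:2].astype(np.float32)),P[m].mean(0))
E
python3 go.py 537.5 -333 55
```

```text
2314 ((537.6480102539062, -334.7474365234375), 31.285573959350586) [ 538.15494856 -335.3790928    88.30064245]
t 10.675 pos [ 537.1 -331.8  175.1] w 85.7 F [-0.1  0.5  0.5] q [-0.57  0.52  1.67 -0.    0.96 -0.37]
shift [ -1.    0.8 120.1] rotvec [-0.002  0.001  0.002]
```

View pics/w4.png

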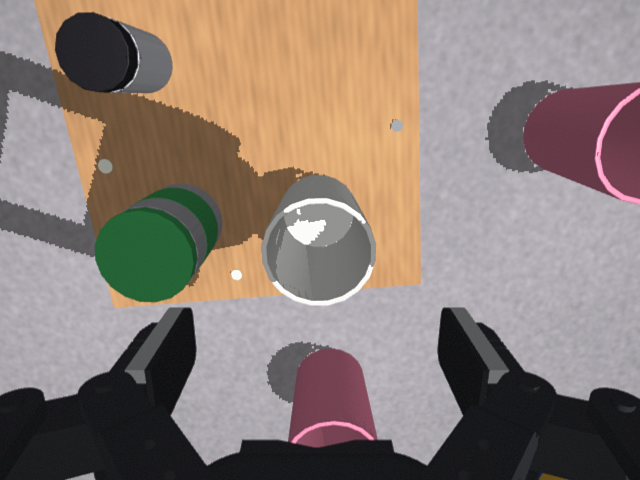

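The wrist view puts the white cup's rim at (537.6,-334.7) with radius 31.3, as it should be. The green tin is clear of the finger path. Going down.

send_rows(steps=[[-2,1,40,0,0,0,1],[-2,1,80,0,0,0,1],[-2,1,110,0,0,0,1],[-2,1,120,0,0,0,1],[-2,1,120,0,0,0,0],[-2,1,120,0,0,0,0],[-2,1,120,0,0,0,0],[-2,1,120,0,0,0,0],[-2,1,120,0,0,0,0],[-2,1,120,0,0,0,0]])

```text
clock: 11.92
eef_pos: [538.3, -334.5, 56.4]
tool_rot: [0.001, 0.775, 0.632, -0.001]
force: [-0.9, 1.2, 6.9]
width: 59.8
```

```bash
python3 go.py 523.5 212.5 175
```

```text
t 11.925 pos [ 538.3 -334.5   56.4] w 59.8 F [-0.9  1.2  6.9] q [-0.57  0.69  1.7  -0.    0.75 -0.37]
shift [ 532.7 -124.4 -119.7] rotvec [0.    0.002 0.002]
```

send_rows(steps=[[0,0,-15,0,0,0,0],[0,0,-50,0,0,0,0],[0,0,-90,0,0,0,0],[0,0,-118,0,0,0,0],[40,-9,-119,0,0,0,0],[90,-21,-119,0,0,0,0],[145,-34,-119,0,0,0,0],[200,-47,-119,0,0,0,0],[255,-60,-119,0,0,0,0],[310,-72,-119,0,0,0,0]])

```text
clock: 13.18
eef_pos: [529.9, -14.5, 175.9]
tool_rot: [0.001, 0.775, 0.632, -0.0]
force: [0.4, -0.5, -0.3]
width: 59.8
```

```bash
python3 go.py 523.5 212.5 140
```

```text
t 13.175 pos [529.9 -14.5 175.9] w 59.8 F [ 0.4 -0.5 -0.3] q [-0.05  0.39  1.89 -0.    0.86  0.16]
shift [221.1 -52.1  35.4] rotvec [0.002 0.002 0.001]
```

send_rows(steps=[[50,-12,0,0,0,0,0],[105,-25,0,0,0,0,0],[160,-38,0,0,0,0,0],[205,-48,10,0,0,0,0],[221,-52,25,0.002,0.002,0,0],[221,-52,35,0.002,0.002,0,0],[221,-52,55,0.002,0.002,0,0],[221,-52,68,0.002,0.002,0,0],[221,-52,73,0.002,0.002,0,0],[221,-52,73,0.002,0.002,0,0]])

```text
clock: 14.42
eef_pos: [523.7, 211.7, 102.3]
tool_rot: [-0.0, 0.775, 0.632, -0.0]
force: [-1.2, -0.1, -0.7]
width: 59.6
```

```bash
python3 go.py 523.5 212.5 99.6; python3 - <<'E'
from m import *
d=cam('wrist'); save(d,'w5.png');d=cam('scene'); save(d,'s5.png',(300,140,460,240),4)
E
```

```text
t 14.425 pos [523.7 211.7 102.3] w 59.6 F [-1.2 -0.1 -0.7] q [0.36 0.55 1.85 0.   0.75 0.57]
shift [ 0.8 -0.4  2.7] rotvec [-0.001  0.     0.001]
```

View pics/s5.png

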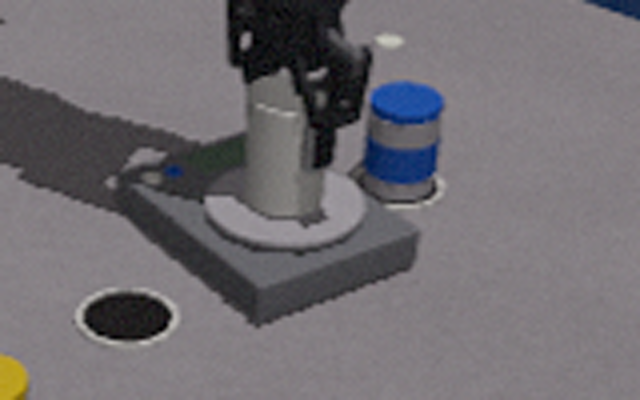

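The crop shows the blue tin standing on its pad, and the cup upright just above the middle of the pan. Lowering 2.7 mm and releasing.

send_rows(steps=[[0.8,0,2,0,0,0,0],[0.8,0,2.7,0,0,0,0],[0.8,0,2.7,0,0,0,0]])

```text
clock: 14.9
eef_pos: [524.2, 213.0, 100.3]
tool_rot: [-0.0, 0.775, 0.632, 0.0]
force: [-0.3, -0.8, -0.9]
width: 59.3
```

send_rows(steps=[[0,0,0,0,0,0,0.3],[0,0,0,0,0,0,0.7],[0,0,0,0,0,0,1],[0,0,0,0,0,0,1],[0,0,0,0,0,0,1]])

```text
clock: 15.52
eef_pos: [524.2, 213.0, 100.3]
tool_rot: [-0.0, 0.775, 0.632, 0.0]
force: [0.3, 0.7, 0.1]
width: 85.3
```

send_rows(steps=[[0,0,-30,0,0,0,1],[0,0,-75,0,0,0,1],[0,0,-110,0,0,0,1],[0,0,-110,0,0,0,1]])

```text
clock: 16.02
eef_pos: [525.9, 213.6, 213.3]
tool_rot: [0.001, 0.775, 0.632, 0.003]
force: [0.7, 0.2, 0.4]
width: 85.4
```

```bash
python3 go.py 463 -114.5 180
```

```text
t 16.025 pos [525.9 213.6 213.3] w 85.4 F [0.7 0.2 0.4] q [0.36 0.38 1.79 0.   0.96 0.57]
shift [-334.2    4.3   32. ] rotvec [ 0.006 -0.004  0.001]
```

send_rows(steps=[[-50,0,0,0,0,0,1],[-105,1,5,0,0,0,1],[-160,2,12,0,0,0,1],[-215,3,20,0,0,0,1],[-270,4,28,0,0,0,1],[-315,4,32,0,0,0,1],[-334,4.3,32,0.006,-0.004,0,1],[-334,4.3,32,0.006,-0.004,0,1],[-334,4.3,32,0.006,-0.004,0,1]])

```text
clock: 17.15
eef_pos: [463.2, -113.4, 179.9]
tool_rot: [-0.0, 0.775, 0.632, -0.0]
force: [1.2, 0.2, 0.4]
width: 85.6
```

```bash
python3 - <<'E'
from m import *
d=cam('wrist'); save(d,'w6.png'); P=pts(d); M,h=masks(d)
m=M['red']&(abs(P[...,2]-78)<5)
c,_=cv2.findContours(m.astype(np.uint8),cv2.RETR_EXTERNAL,cv2.CHAIN_APPROX_NONE);c=max(c,key=cv2.contourArea);e=cv2.fitEllipse(cv2.convexHull(c))
print(e,ray(d,*e[0],78),P[m].mean(0))
d=cam('top');save(d,'t6.png',(90,180,410,340),2.5);P=pts(d)
m=(abs(P[...,2]-131)<4)&(np.hypot(P[...,0]-521,P[...,1]-212)<50)
print('cup rim',m.sum(),cv2.minEnclosingCircle(P[m][:,:2].astype(np.float32)),P[m][:,2].mean())
E
python3 go.py 463 -114.5 50
```

```text
((317.1214599609375, 242.34727478027344), (93.1397705078125, 96.24848175048828), 91.0854263305664) [ 464.03336065 -115.49724763   78.        ] [ 464.09369204 -115.37113652   78.97545531]
cup rim 187 ((521.2281494140625, 212.8135223388672), 31.042083740234375) 130.924273510082
t 17.25 pos [ 463.3 -113.2  180. ] w 85.8 F [ 0.7  0.1 -0.8] q [-0.26  0.31  2.    0.    0.82 -0.06]
shift [-1.4e+00  1.0e-01  1.3e+02] rotvec [-0.    -0.     0.003]
```

View pics/t6.png

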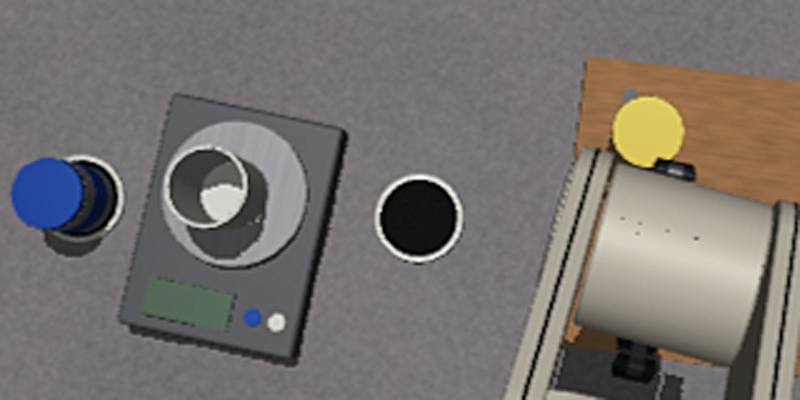

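View pics/w6.png

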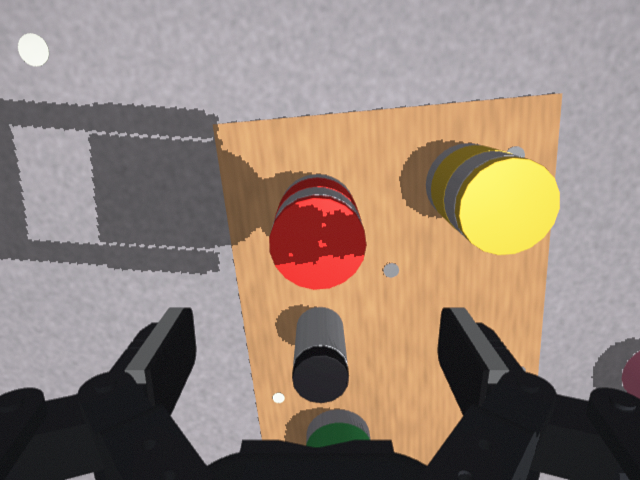

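The cup's rim reads (521.2,212.8) against the pan's (521,212) in the same camera. Red measures (464,-115.4). Gripping it.

send_rows(steps=[[-1.8,0.5,45,0,0,0,1],[-1.8,0.5,90,0,0,0,1],[-1.8,0.5,120,0,0,0,1],[-1.8,0.5,130,0,0,0,1],[-1.8,0.5,130,0,0,0,0],[-1.8,0.5,130,0,0,0,0],[-1.8,0.5,130,0,0,0,0],[-1.8,0.5,130,0,0,0,0],[-1.8,0.5,130,0,0,0,0],[-1.8,0.5,130,0,0,0,0]])

```text
clock: 18.5
eef_pos: [464.3, -115.1, 51.3]
tool_rot: [0.001, 0.775, 0.632, 0.001]
force: [0.6, 2.3, 9.2]
width: 54.9
```

```bash
python3 go.py 507.5 72 130
```

```text
t 18.5 pos [ 464.3 -115.1   51.3] w 54.9 F [0.6 2.3 9.2] q [-0.27  0.56  2.05  0.    0.53 -0.07]
shift [192.    5.  -78.7] rotvec [ 0.002 -0.     0.003]
```

send_rows(steps=[[0,0,-15,0,0,0,0],[0,0,-45,0,0,0,0],[0,0,-79,0,0,0,0],[50,1,-79,0,0,0,0],[100,3,-79,0,0,0,0],[150,4,-79,0,0,0,0],[182,5,-79,0,0,0,0],[192,5,-79,0.002,0,0.003,0],[192,5,-60,0.002,0,0.003,0],[192,5,-40,0.002,0,0.003,0]])

```text
clock: 19.75
eef_pos: [507.5, 71.5, 91.7]
tool_rot: [0.0, 0.776, 0.631, 0.0]
force: [-0.6, 0.1, -2.9]
width: 54.7
```

```bash
python3 go.py 507.5 72 52.5
```

```text
t 19.75 pos [507.5  71.5  91.7] w 54.7 F [-0.6  0.1 -2.9] q [ 0.12  0.51  1.97 -0.    0.66  0.32]
shift [ 0.5 -0.2 39.2] rotvec [ 0.001 -0.    -0.   ]
```

send_rows(steps=[[0.5,0,20,0,0,0,0],[0.5,0,32,0,0,0,0],[0.5,0,37,0,0,0,0],[0.5,0,39,0,0,0,0],[0.5,0,39,0,0,0,0],[0.5,0,39,0,0,0,0]])

```text
clock: 20.5
eef_pos: [508.0, 72.0, 53.1]
tool_rot: [0.0, 0.776, 0.631, 0.001]
force: [-0.5, 1.3, -2.7]
width: 55.0
```

send_rows(steps=[[0,0,0,0,0,0,0.3],[0,0,0,0,0,0,0.7],[0,0,0,0,0,0,1],[0,0,0,0,0,0,1],[0,0,0,0,0,0,1]])

```text
clock: 21.12
eef_pos: [508.0, 72.0, 53.2]
tool_rot: [0.0, 0.776, 0.631, 0.001]
force: [0.1, 0.3, 0.4]
width: 85.6
```

send_rows(steps=[[0,0,-30,0,0,0,1],[0,0,-80,0,0,0,1],[0,0,-120,0,0,0,1],[0,0,-125,0,0,0,1]])

```text
clock: 21.62
eef_pos: [509.5, 72.2, 181.0]
tool_rot: [0.002, 0.776, 0.631, 0.003]
force: [-0.1, 0.3, 0.2]
width: 85.4
```

```bash
python3 go.py 445.5 -209.5 180
```

```text
t 21.625 pos [509.5  72.2 181. ] w 85.4 F [-0.1  0.3  0.2] q [ 0.12  0.36  1.93 -0.    0.85  0.32]
shift [-288.9   -5.5    0.3] rotvec [ 0.007 -0.002 -0.   ]
```

send_rows(steps=[[-50,-1,0,0,0,0,1],[-105,-2,0,0,0,0,1],[-160,-3,0,0,0,0,1],[-215,-4,0,0,0,0,1],[-265,-5,0,0,0,0,1],[-289,-5.5,0,0.007,-0.002,0,1],[-289,-5.5,0,0.007,-0.002,0,1],[-289,-5.5,0,0.007,-0.002,0,1]])

```text
clock: 22.62
eef_pos: [445.1, -208.9, 179.6]
tool_rot: [-0.001, 0.776, 0.631, -0.0]
force: [0.6, 0.6, -0.2]
width: 85.8
```

```bash
python3 chk.py t7.png; python3 - <<'E'
from m import *
d=cam('wrist'); save(d,'w7.png'); P=pts(d)
m=(abs(P[...,2]-69)<4)&(np.hypot(P[...,0]-446,P[...,1]+210)<26)
print(m.sum(),cv2.minEnclosingCircle(P[m][:,:2].astype(np.float32)),P[m].mean(0))
E
python3 go.py 445.5 -209.5 45
```

```text
blue [27.2 29. ] [518.6 351.1  79. ] depth mean [518.6 350.9  79.9]
red [27.9 28.4] [505.5  71.   79. ] depth mean [505.3  70.9  79.5]
yellow [27.9 28.3] [ 569.1 -115.4   78. ] depth mean [ 569.  -115.3   78.4]
green hidden
3072 ((446.1958923339844, -212.33917236328125), 19.069520950317383) [ 446.47300535 -211.41624524   69.90737465]
t 22.725 pos [ 445.4 -208.6  179.9] w 85.3 F [-0.5  0.3  0.9] q [-0.46  0.33  1.97  0.    0.84 -0.26]
shift [ -1.    0.3 134.9] rotvec [-0.001 -0.001  0.001]
```

View pics/w7.png

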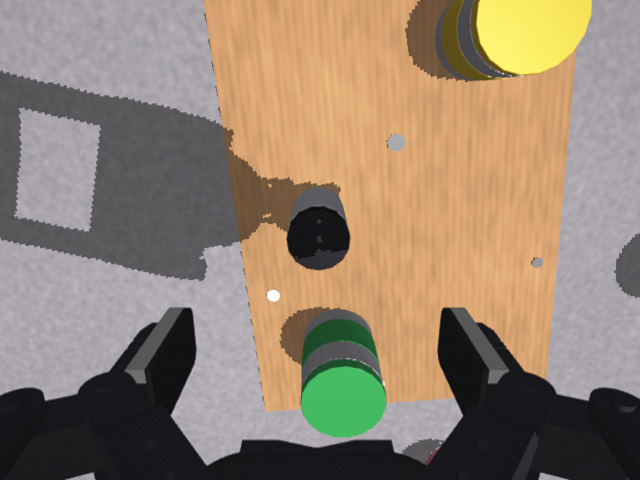

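View pics/t7.png

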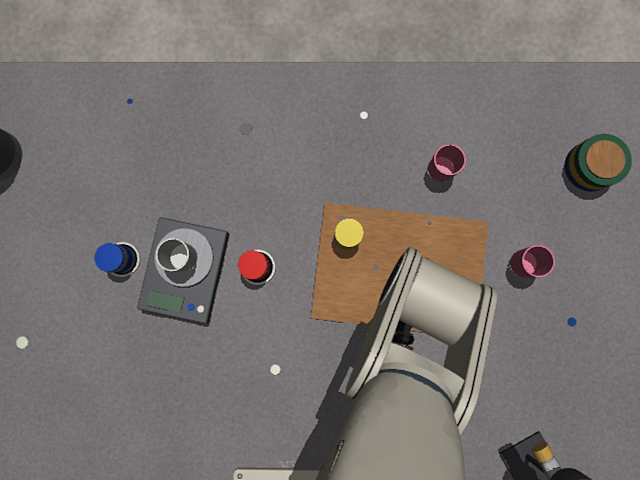

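Red reads (505.5,71.0) against its pad's (505,71). The black-capped can is at about (446,-211), with radius 19 and cap at 69.9 in the wrist view. Gripping it.

send_rows(steps=[[-2,1,45,0,0,0,1],[-2,1,90,0,0,0,1],[-2,1,120,0,0,0,1],[-2,1,135,0,0,0,1],[-2,1,135,0,0,0,0],[-2,1,135,0,0,0,0],[-2,1,135,0,0,0,0],[-2,1,135,0,0,0,0],[-2,1,135,0,0,0,0],[-2,1,135,0,0,0,0]])

```text
clock: 23.98
eef_pos: [446.8, -211.0, 46.2]
tool_rot: [0.001, 0.775, 0.632, 0.001]
force: [0.1, 2.0, 7.3]
width: 37.1
```

```bash
python3 go.py 508 72 170
```

```text
t 23.975 pos [ 446.8 -211.    46.2] w 37.1 F [0.1 2.  7.3] q [-0.47  0.58  2.02  0.    0.54 -0.26]
shift [ 289.5    3.  -123.7] rotvec [ 0.002 -0.     0.001]
```

send_rows(steps=[[0,0,-15,0,0,0,0],[0,0,-50,0,0,0,0],[0,0,-95,0,0,0,0],[0,0,-124,0,0,0,0],[50,0,-124,0,0,0,0],[105,1,-124,0,0,0,0],[160,2,-124,0,0,0,0],[215,2,-124,0,0,0,0],[265,3,-124,0,0,0,0],[289,3,-124,0.002,0,0,0]])

```text
clock: 25.22
eef_pos: [508.4, 73.9, 171.8]
tool_rot: [0.0, 0.775, 0.633, 0.001]
force: [-0.1, -0.3, -0.7]
width: 36.7
```

send_rows(steps=[[0,0,0,0,0,0,0],[0,0,0,0,0,0,0]])

```text
clock: 25.48
eef_pos: [508.2, 73.5, 172.5]
tool_rot: [0.001, 0.774, 0.633, 0.001]
force: [0.2, -0.3, -1.3]
width: 36.5
```

```bash
python3 go.py 508 72 122.5; python3 - <<'E'
from m import *
d=cam('wrist'); save(d,'w8.png')
E
```

```text
t 25.475 pos [508.2  73.5 172.5] w 36.5 F [ 0.2 -0.3 -1.3] q [0.12 0.37 1.93 0.   0.83 0.32]
shift [-1.5 -0.  50. ] rotvec [ 0.002 -0.001  0.003]
```

View pics/w8.png

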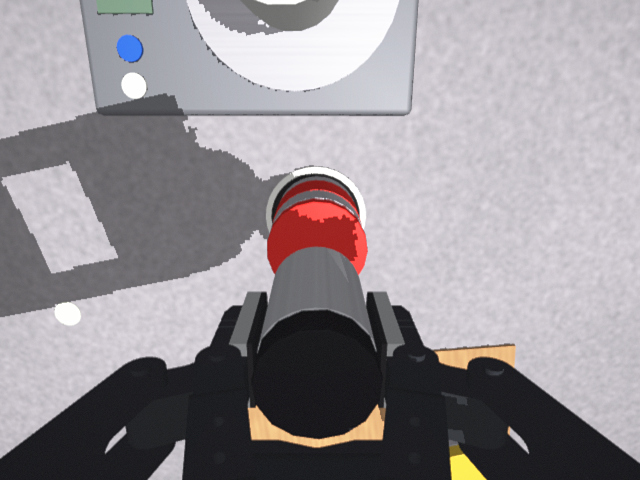

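The can is upright and lined up over the red lid (317,240). Lowering to just above it.

send_rows(steps=[[-1.5,0,20,0,0,0,0],[-1.5,0,36,0,0,0,0],[-1.5,0,45,0,0,0,0],[-1.5,0,48,0,0,0,0],[-1.5,0,48.5,0,0,0,0],[-1.5,0,48.5,0,0,0,0]])

```text
clock: 26.28
eef_pos: [508.2, 71.7, 124.2]
tool_rot: [0.001, 0.775, 0.632, 0.001]
force: [0.1, 0.6, -0.6]
width: 36.9
```

```bash
python3 go.py 508 72 122.2; python3 - <<'E'
from m import *
d=cam('scene'); save(d,'s9.png',(280,140,440,260),4.5)
E
```

```text
t 26.275 pos [508.2  71.7 124.2] w 36.9 F [ 0.1  0.6 -0.6] q [0.12 0.45 1.96 0.   0.73 0.32]
shift [ 0.2 -0.3  2. ] rotvec [ 0.002 -0.001  0.002]
```

View pics/s9.png

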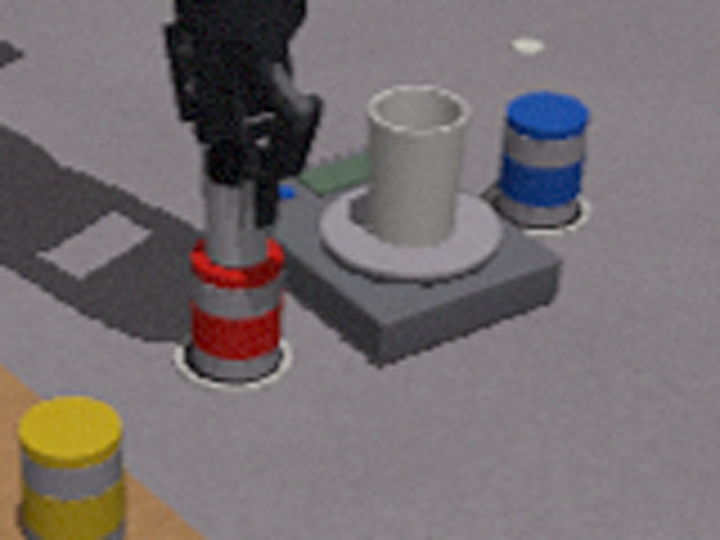

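The crop shows the can over the centre of the red lid, with the cup and blue tin standing well. Lowering the last 2 mm.

send_rows(steps=[[0,0,1.5,0,0,0,0],[0,0,2,0,0,0,0],[0,0,2,0,0,0,0]])

```text
clock: 26.7
eef_pos: [508.3, 71.8, 122.3]
tool_rot: [0.001, 0.775, 0.632, 0.001]
force: [0.7, 0.1, 0.4]
width: 36.9
```

send_rows(steps=[[0,0,0,0,0,0,0.3],[0,0,0,0,0,0,0.5],[0,0,0,0,0,0,0.8],[0,0,0,0,0,0,1],[0,0,0,0,0,0,1],[0,0,0,0,0,0,1]])

```text
clock: 27.45
eef_pos: [508.3, 71.8, 122.3]
tool_rot: [0.001, 0.775, 0.632, 0.001]
force: [0.1, -0.6, -0.1]
width: 85.7
```

send_rows(steps=[[0,0,-25,0,0,0,1],[0,0,-70,0,0,0,1],[0,0,-110,0,0,0,1],[-40,0,-115,0,0,0,1],[-90,-10,-115,0,0,0,1],[-140,-30,-115,0,0,0,1],[-190,-50,-115,0,0,0,1],[-240,-50,-115,0,0,0,1],[-240,-50,-115,0,0,0,1]])

```text
clock: 28.58
eef_pos: [410.3, -155.9, 237.1]
tool_rot: [0.001, 0.776, 0.631, 0.001]
force: [-0.2, 0.6, -0.3]
width: 85.2
```

```bash
python3 chk.py t9.png; python3 - <<'E'
from m import *
print(r.get_state()['eef_pos'])
d=cam('top');P=pts(d)
for n,x,y,z,rd in [('cup',521,212,131,50),('hard',505,71,145,35)]:
    m=(abs(P[...,2]-z)<4)&(np.hypot(P[...,0]-x,P[...,1]-y)<rd)
    print(n,m.sum(),cv2.minEnclosingCircle(P[m][:,:2].astype(np.float32)),P[m].mean(0))
d=cam('scene'); save(d,'s10.png',(150,140,450,310),2.6)
E
```

```text
blue [27.3 28.9] [518.6 351.1  79. ] depth mean [518.6 350.7  79.9]
red [27.4 28.4] [505.5  70.6  79. ] depth mean [502.7  62.4  79.6]
yellow [27.9 28.3] [ 569.1 -115.4   78. ] depth mean [ 569.  -115.3   78.2]
green [27.6 28.8] [ 438.  -319.2   78. ] depth mean [ 440.1 -320.7   78.2]
[ 410.5658546  -154.57309388  236.98081685]
cup 173 ((521.1233520507812, 212.5058135986328), 31.11298370361328) [521.42615294 212.88988523 131.41475453]
hard 323 ((505.76422119140625, 70.56639099121094), 18.954532623291016) [505.65701731  70.36704365 145.34392327]
```

View pics/s10.png

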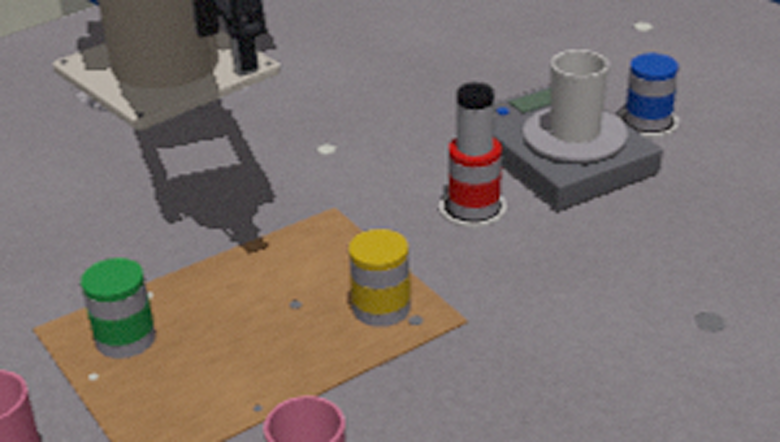

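View pics/t9.png

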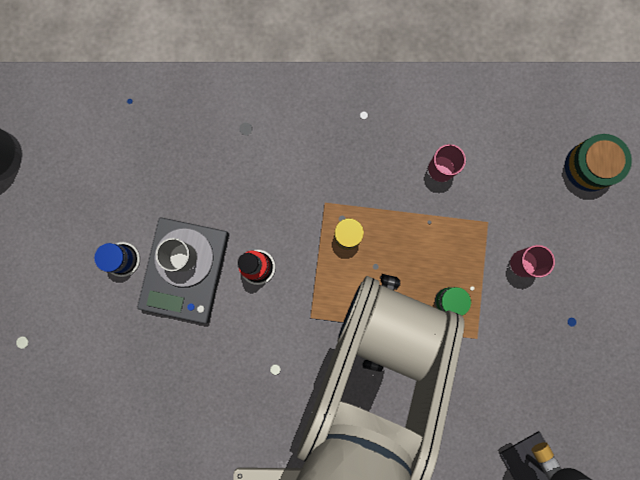

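Everything is standing where it should be: the can on the red lid, the cup on the pan, blue and red on their pads, and yellow and green in place. The arm is clear, so I'm handing in.

```bash
python3 -c "
from bench import r
print(r.close_job())"
```

```text
the job is handed in; nothing more can be done
None
```

I set out the mix as asked and handed it in at about 29 s of the 115 s allowed; the system reports no verdict. The blue tin is on the left pad, the white cup on the pan, the red tin on the right pad, and the hardener can on the red lid.

The last check used the top camera, with each distance measured between two readings from that camera:

| Item | Off centre | Limit |
|---|---|---|
| Cup on the pan | about 1 mm | 15 mm |
| Blue tin on the left pad | about 1.5 mm | 13 mm |
| Red tin on the right pad | under 1 mm | 13 mm |
| Hardener on the red lid | under 1 mm | 11 mm |
| Yellow and green tins from their start | under 1 mm | 25 mm |

- **Standing:** the measured heights match the sizes given. In the scene picture everything is upright and the robot touches nothing.
- **Disagreement:** the wrist and top cameras differed by up to 4 mm in x and 2 mm in y, about their stated calibration error. I aimed between the two, and used the measured offset after placing the blue tin.
- **Poor reading:** in the final view the depth mean for the red lid was off because the hardener can partly covers it. I used the outline fit instead.

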